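# Make up two candle-blending kits

## Robot

A 6-joint arm with a two-finger parallel gripper is mounted at the origin on the work surface. World frame = base frame: x ahead of the robot, y to its left, z up, the work surface at z = 0. Lengths are in mm, angles in rad, forces in N, time in s.
With the tool pointing down it reaches from about 300 to 775 mm from the base axis. Payload 14.6 kg.
Tool frame: the origin (TCP) lies between the finger pads; the fingertips stand manip.tip_reach ahead of it and the grasp point (between the pads) lies 5 mm behind it (manip.tip_reach is the distance from the TCP to the fingertips, in mm); z points along the fingers, y is the line along which they close (so a half turn about z gives the same grasp; the last joint's range is limited). The gripper opens to 94 mm and grips with 3 to 60 N. Pads are 16 mm wide; open, the fingers measure 119 mm over their backs; the gripper's body (75 mm by 177 mm) begins 78 mm behind the grasp point.
Start: joints at [1.077, 0.3, 1.521, -0, 1.321, -0.067], TCP at [227.674, 500.653, 219.446] pointing down, gripper open.
Joint ranges: [-3.03, 3.03], [-0.79, 2.21], [0.23, 2.52], [-1.04, 4.18], [0, 3.07], [-2.55, 2.55]. Speed limits (rad/s): [2.22, 2.22, 2.57, 3.14, 3.14, 3.14].

## Interface

Orientations are given as [roll, pitch, yaw] about the fixed x, y, z axes, in that order (R = Rz(yaw) Ry(pitch) Rx(roll)).
In Python, from cell import manip gives the robot as it stands. The module is installed in compiled form; this text tells all that it offers.
- The arm moves only by the shell command python3 -m creep 'ROWS' [FORCE]. ROWS is JSON, a list of rows, each a list of 3 entries, a list of its own where there are three numbers: the opening, from -1 (shut) to 1 (fully open), then the shift along the tool's x, y, z in cm, then the turn about the tool's z in units of 5 degrees (1.0 is 5 degrees). In form: [[grip, [tx, ty, tz], roll], ...]. A call has 1 to 12 rows; each row is the pose to reach, as a shift and turn from the pose commanded when the call began, along the tool's axes at that moment; what a row does not reach only later rows make up. A row lasts 1/10 s, in which the tool goes at most 50 mm and 8.59 degrees, less where a joint would pass 70% of its speed; a pose out of reach is approached as far as the arm can. A call with a gripper value outside its range is refused whole. The fingers move at their own pace and stop on an object; FORCE is the grip in N (left out, the last holds). Time passes only in rows, so rows that repeat a pose let the fingers close. It gives the time, the measured TCP pose, the force, the opening and the grip force at its end, in the units of the state.
- manip.read_state(): the state, without advancing time (a new reading comes with each control period).
- manip.camera(name): name is "side" or "top"; returns the picture (480x640x3 uint8, red, green, blue); there is no depth.
- manip.camera_params(name): a dict with "fovy" (degrees; the focal length in pixels is half the picture's height over the tangent of half this angle, whatever the lens; pixels are square), "cx", "cy" (the principal point, pixels), "origin" and "attitude" of the camera in the world. Camera axes: x right, y down, z forward; pixel columns grow to the right and rows downward; lengths in mm; the calibration is good to about 2 mm. A picture is of the moment at which its call begins. camera_params takes no time and is no camera call.
- manip.sign_off(): hands the job in; it is judged then, once.
The state is a dict: "clock": time; "joints": joint angles; "qd": joint speeds; "effort": joint torques, N m; "eef_pos": TCP position; "eef_rot": TCP orientation; "wrist_force": force on the tool from outside, world axes, zero at the start; "moment": the same for the moment, N m; "finger_gap": finger opening in mm; "finger_force": force on a finger pad.
Only numpy, scipy, OpenCV 4.12 (cv2) and the standard library are available. Lean on these libraries where they do the work, as an engineer would, in place of code of your own. Each camera call takes 0.05 s, during which the arm holds its last target. There are 200 camera calls.

## Task

Make up two kits for the candle-blending class. First deal out the two steel jiggers, one to each black tray, each standing on that tray's cork-lined bay; only then put the squat amber jar in the other bay of the two-bay tray, the small amber nozzle bottle in the middle bay of the three-bay tray, and the flat candle tin in that tray's remaining end bay. Everything is to stand upright on the floor of its bay, about in the middle, and the white candle and the paper label roll standing among the stock stay where they are.

Things in the scene. Friction and masses are not known exactly. Their poses are not given: they have to be found in the camera images.
- tray3: Low black-floored tray fixed to the counter: three square bays in a row along its x axis, 228 x 78 mm. Bare-metal walls and dividers 3 mm thick, tops 12 mm above the counter; bays 72 x 72 mm inside. Origin: centre of its underside, z up. Bay centres at x = -75, 0 and +75 mm, y = 0. The +x end bay is lined with cork, floor 5 mm above the counter; other bay floors are black, 3 mm above the counter.
- tray2: Low black-floored tray fixed to the counter: two square bays in a row along its x axis, 153 x 78 mm. Bare-metal walls and dividers 3 mm thick, tops 12 mm above the counter; bays 72 x 72 mm inside. Origin: centre of its underside, z up. Bay centres at x = -37.5 and +37.5 mm, y = 0. The +x end bay is lined with cork, floor 5 mm above the counter; other bay floors are black, 3 mm above the counter.
- jigger_a: One of two identical steel jiggers (measuring cups): hollow straight cup, 40 mm diameter from 44 to 75 mm height, on a waisted flared foot, 44 mm diameter; 75 mm tall, about 90 g. Origin: centre of its underside, z up.
- jigger_b: One of two identical steel jiggers (measuring cups): hollow straight cup, 40 mm diameter from 44 to 75 mm height, on a waisted flared foot, 44 mm diameter; 75 mm tall, about 90 g. Origin: centre of its underside, z up.
- bottle: Small amber bottle with a paper label, black collar and pointed grey nozzle: straight body 40 mm diameter up to 58 mm height, collar 24 mm diameter from 66 to 78 mm, 93 mm tall in all, about 90 g. Origin: centre of its underside, z up. The big amber bottles (about 56 mm across, 196 mm tall) at the back and side are not part of the job.
- jar: Squat amber jar with a paper label and a black flat lid: 44 mm diameter (lid 45 mm, from 42 to 56 mm height), 56 mm tall, about 90 g. Origin: centre of its underside, z up.
- tin: Flat round bare-metal candle tin with lid: 52 mm diameter (lid 53 mm, the top 12 mm), 42 mm tall, about 110 g. Origin: centre of its underside, z up.
- candle: Bystander, to stay where it is: white ceramic candle pot with a wooden lid, 60 mm diameter (lid 62 mm), 72 mm tall. Origin: centre of its underside.
- roll: Bystander, to stay where it is: white roll of paper labels standing flat, 60 mm diameter, 30 mm tall. Origin: centre of its underside.
Mind the look-alikes: they are no part of the job. What is shaped like the jar but green or red is not meant.

How it is judged:
By the outcome, as a careful person would: the job done as asked, in the order asked, and still so for the second after the job is handed in, with the robot touching nothing.
It also fails if it takes over 120 s, if anything falls off the work surface, if the arm or the gripper's body presses on something with over 40 N, if the wrist force passes 120 N, or if a joint passes its speed limit or range.

## Working session

There is one attempt and no reset: what is moved stays moved. The work goes in short steps, Python scripts to look and compute and a shell command to move; the robot and the scene stay as the last step left them, time stands still between calls to the robot, and variables do not carry over. Pictures are saved under pics/ and viewed, at most 14 in all, crops included, and the job is handed in when it is done.

```bash
mkdir -p pics; ls; python3 - <<'E'
from cell import manip
import cv2
for n in("top","side"):
    cv2.imwrite(f"pics/{n}0.png",manip.camera(n)[:,:,::-1]); print(n,manip.camera_params(n))
s=manip.read_state(); print(manip.tip_reach,s)
E
```

```text
pics
top {'fovy': 51.900051615167435, 'cx': 328.03096814718754, 'cy': 235.47989748363585, 'origin': array([519.73064268,   4.6236817 , 892.05040833]), 'attitude': array([-3.05321   , -0.01098742, -1.57646979])}
side {'fovy': 43.913607927514924, 'cx': 326.7889868975493, 'cy': 234.95774535499592, 'origin': array([  67.22653414, -793.37696827,  806.01472236]), 'attitude': array([-2.23985822,  0.00999303, -0.62947594])}
14.0 {'clock': 0.1, 'joints': array([ 1.07742366e+00,  3.00407031e-01,  1.52151744e+00, -1.19075658e-05,
        1.32068008e+00, -6.65975714e-02]), 'qd': array([-0.00104555, -0.00082307, -0.00064338,  0.00044311,  0.00029538,
        0.00127643]), 'effort': array([-1.42441348e-05, -5.32646763e+01, -3.53279650e+01,  7.08008045e-02,
        2.36168504e-02, -3.08263179e-05]), 'eef_pos': array([227.56712997, 500.47536591, 218.94838158]), 'eef_rot': array([-3.14058223e+00, -5.58316596e-05,  2.71482048e+00]), 'wrist_force': array([ 0.13766392, -0.63877372, -0.33049658]), 'moment': array([ 0.01109496,  0.03812302, -0.02078835]), 'finger_force': 0.0, 'finger_gap': 94.28610713575178}
```

View pics/top0.png

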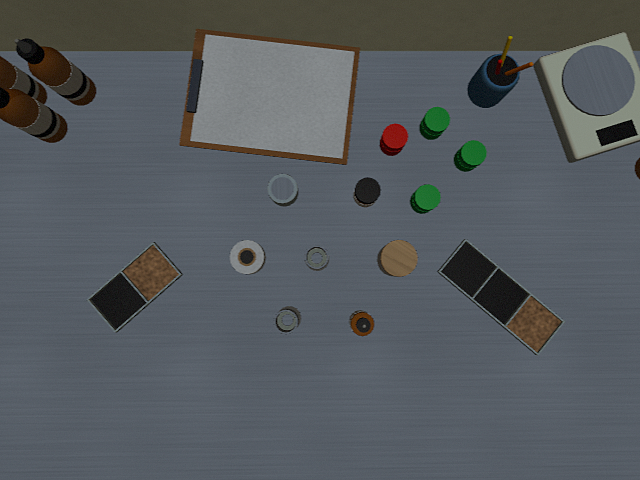

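View pics/side0.png

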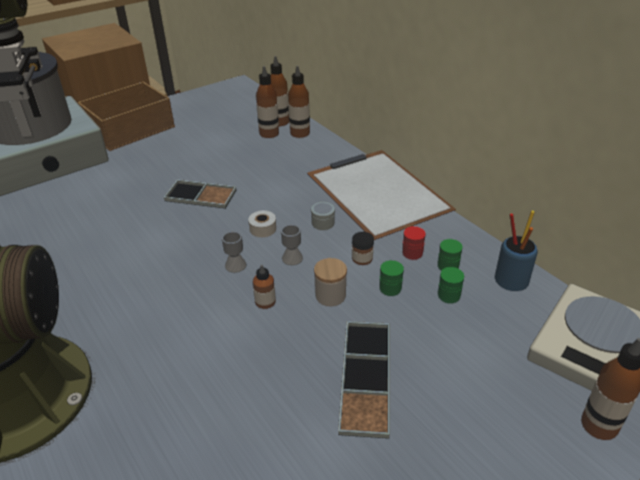

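The top view shows:

| Item | Pixel |
|---|---|
| jiggers | (317,258) and (288,319) |
| nozzle bottle | (362,323) |
| tin | (283,189) |
| candle | (398,258) |
| roll | (247,257) |
| tray2 | (135,287), cork bay at upper right |
| tray3 | (500,297), cork bay at lower right |

Jar candidates are (367,190) black lid, (394,139) red, and (435,122), (471,155) and (426,198) green. The one at (367,190) fits, with its black lid and amber body (side view, 362,248). I'll confirm it with one crop while measuring.

```bash
cat > h.py <<'E'
import numpy as np, cv2
from scipy.spatial.transform import Rotation as R
from cell import manip
def cam(n):
    p=manip.camera_params(n); return p,240/np.tan(np.radians(p['fovy']/2)),R.from_euler('xyz',p['attitude']).as_matrix(),np.array(p['origin'])
def cast(n,u,v,z):
    p,f,M,o=cam(n); d=M@[(u-p['cx'])/f,(v-p['cy'])/f,1]; return o+d*(z-o[2])/d[2]
def proj(n,P):
    p,f,M,o=cam(n); c=M.T@(np.array(P)-o); return np.array([p['cx']+f*c[0]/c[2],p['cy']+f*c[1]/c[2]]),f/c[2]
def circ(n,img,u,v,z,dia,w=26):
    """circle of given diameter at height z near pixel u,v -> px centre, world point, measured dia"""
    x0,y0=int(u-w),int(v-w); S=6
    c=cv2.resize(img[y0:y0+2*w,x0:x0+2*w],None,fx=S,fy=S,interpolation=cv2.INTER_CUBIC)
    g=cv2.GaussianBlur(cv2.cvtColor(c,cv2.COLOR_RGB2GRAY),(0,0),3)
    r=dia/2*proj(n,cast(n,u,v,z))[1]*S
    h=cv2.HoughCircles(g,cv2.HOUGH_GRADIENT,1,200,param1=60,param2=12,minRadius=int(r*.9),maxRadius=int(r*1.12))
    if h is None: return None
    a,b,q=h[0][0]; uu,vv=x0+(a+.5)/S-.5,y0+(b+.5)/S-.5
    P=cast(n,uu,vv,z); return np.round([uu,vv],1),np.round(P,1),round(dia*q/r,1)
def go(P,yaw):
    """shift in tool cm and roll units (5 deg) to bring the TCP to P with tool y at angle yaw deg (mod 180)"""
    s=manip.read_state(); M=R.from_euler('xyz',s['eef_rot']); t=M.inv().apply(np.array(P)-s['eef_pos'])/10
    y=M.apply([0,1,0]); cur=np.degrees(np.arctan2(y[1],y[0])); d=(yaw-cur+90)%180-90
    print('shift cm',np.round(t,2),'roll',round(-d/5,2),'(alt',round((-d+(180 if d>0 else -180))/5,2),') j6',round(s['joints'][5],2),'j1',round(s['joints'][0],2),'pos',np.round(s['eef_pos'],1),'gap',round(s['finger_gap'],1),'t',round(s['clock'],1))
E
cat > m.py <<'E'
from h import *
t=manip.camera('top')
for n,u,v,z,d in [('jigA',317,258,75,40),('jigB',288,319,75,40),('bottle',362,323,78,24),('bottleBody',362,323,58,40),('jar',367,190,56,45),('tin',283,189,42,53),('candle',398,258,72,62),('roll',247,257,30,60)]:
    r=circ('top',t,u,v,z,d); print(n,r, r and np.round(proj('side',r[1])[0]))
hsv=cv2.cvtColor(t,cv2.COLOR_RGB2HSV)
blk=(t.max(2)<45).astype(np.uint8); cork=((hsv[...,0]<20)&(hsv[...,1]>70)).astype(np.uint8)
for nm,m,zf in(('blk',blk,7.5),('cork',cork,8.5)):
    for (x,y,w,h) in ((80,230,110,110),(430,230,140,135)):
        k=np.zeros_like(m);k[y:y+h,x:x+w]=m[y:y+h,x:x+w]
        cs=cv2.findContours(k,cv2.RETR_EXTERNAL,cv2.CHAIN_APPROX_NONE)[0]
        for c in cs:
            if cv2.contourArea(c)<500: continue
            W=np.array([cast('top',*p[0],zf)[:2] for p in c],np.float32)
            r=cv2.minAreaRect(W); print(nm,cv2.minAreaRect(c)[0],np.round(r[0],1),np.round(r[1],1),round(r[2],1))
s=manip.camera('side')
a=cv2.resize(t[110:220,240:500],(780,330),interpolation=cv2.INTER_CUBIC); b=cv2.resize(s[190:320,215:475],(520,260),interpolation=cv2.INTER_CUBIC)
o=np.zeros((595,780,3),np.uint8);o[:330]=a;o[335:595,:520]=b
cv2.imwrite('pics/crop1.png',o[:,:,::-1])
E
python3 m.py
```

```text
jigA (array([317.5, 259.3], dtype=float32), array([552.5,  12.9,  75. ]), np.float64(39.4)) [289. 231.]
jigB (array([285.8, 320.3], dtype=float32), array([453. ,  65.1,  75. ]), np.float64(36.7)) [233. 237.]
bottle None None
bottleBody None None
jar (array([367.3, 189.7], dtype=float32), array([672.4, -72.9,  56. ]), np.float64(43.6)) [363. 238.]
tin (array([282.2, 187.3], dtype=float32), array([679.7,  74.4,  42. ]), np.float64(53.4)) [323. 208.]
candle None None
roll (array([246.3, 256.7], dtype=float32), array([559.6, 137.5,  30. ]), np.float64(59.2)) [262. 218.]
blk (117.31852722167969, 300.7906188964844) [483.9 368.4] [70.8 71.2] 41.7
blk (501.1065673828125, 296.1721496582031) [ 487.8 -314.5] [70.8 70.8] 49.5
blk (468.4917297363281, 268.9097900390625) [ 536.8 -257.4] [70.7 70.8] 49.4
cork (150.00885009765625, 272.36724853515625) [533.7 311.6] [71.1 71.1] 41.6
cork (533.6967163085938, 323.6639404296875) [ 438.8 -370.6] [70.5 70.8] 49.3
```

View pics/crop1.png

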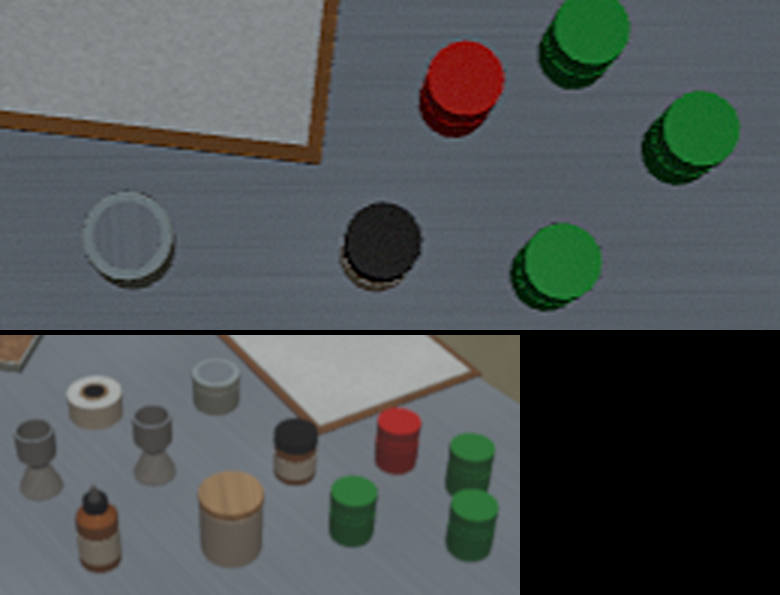

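The crop confirms it. The jar at top (367,190) / side (363,239) is amber with a paper label and black lid; the others are green or red. Projecting the measured points into the side view lands on the rims, and the bays measure 71 mm and are 75 mm apart. Next I measure the bottle and plan the first grasp.

```bash
cat > b.py <<'E'
from h import *
t=manip.camera('top');s=manip.camera('side')
hs=cv2.cvtColor(t,cv2.COLOR_RGB2HSV)
def blob(m,x,y,w,h):
    k=np.zeros(m.shape,np.uint8);k[y:y+h,x:x+w]=m[y:y+h,x:x+w]
    c=max(cv2.findContours(k,cv2.RETR_EXTERNAL,cv2.CHAIN_APPROX_NONE)[0],key=cv2.contourArea); return cv2.minEnclosingCircle(c),cv2.boundingRect(c)
(c,r),bb=blob((hs[...,0]<20)&(hs[...,1]>110),340,300,45,45); print('amber',c,r,bb,cast('top',*c,58),'dia',2*r/proj('top',cast('top',*c,58))[1])
(c,r),bb=blob(t.max(2)<60,350,310,25,25); print('collar',c,r,bb,cast('top',*c,76),proj('side',cast('top',*c,78))[0],'dia',2*r/proj('top',cast('top',*c,78))[1])
E
python3 b.py; python3 -c "
from h import *
go([453,65,160],-48)"
```

```text
amber (361.5, 323.5) 12.103818893432617 (351, 312, 23, 24) [445.51685155 -60.10939954  58.        ] dia 40.49329220182243
collar (363.1000061035156, 324.5) 7.580334663391113 (356, 317, 15, 16) [445.48391771 -61.31380497  76.        ] [262.48218271 271.34454659] dia 24.748363627374086
shift cm [-38.55 -30.32   5.94] roll -13.29 (alt 22.71 ) j6 -0.07 j1 1.08 pos [227.6 500.6 219.3] gap 94.0 t 0.3
```

```bash
python3 -c "
from h import *
go([453,65,160],41.2)"
```

```text
shift cm [-38.55 -30.32   5.94] roll 4.87 (alt -31.13 ) j6 -0.07 j1 1.08 pos [227.6 500.6 219.3] gap 94.0 t 0.3
```

```bash
python3 -m creep '[[1,[-4,-3,0.6],0.5],[1,[-8,-6.2,1.2],1],[1,[-12,-9.4,1.8],1.5],[1,[-16,-12.6,2.4],2],[1,[-20,-15.8,3],2.5],[1,[-24,-19,3.6],3],[1,[-28,-22,4.2],3.5],[1,[-32,-25,4.8],4],[1,[-36,-28,5.4],4.5],[1,[-38.55,-30.3,5.9],4.87],[1,[-38.55,-30.3,5.9],4.87],[1,[-38.55,-30.3,5.9],4.87]]' 15; python3 -c "
from h import *
go([453,65,57],41.2)"
```

```text
clock: 1.5
eef_pos: [453.1, 64.8, 160.3]
eef_rot: [-3.141, -0.0, 2.288]
wrist_force: [0.1, 1.0, 0.3]
finger_gap: 94.0
finger_force: 0.0
shift cm [2.000e-02 1.000e-02 1.033e+01] roll -0.02 (alt 35.98 ) j6 -0.66 j1 0.06 pos [453.1  64.8 160.3] gap 94.0 t 1.5
```

```bash
python3 -m creep '[[1,[0,0,3],0],[1,[0,0,6],0],[1,[0,0,9],0],[1,[0,0,10.3],0],[1,[0,0,10.3],0],[-1,[0,0,10.3],0],[-1,[0,0,10.3],0],[-1,[0,0,10.3],0],[-1,[0,0,10.3],0],[-1,[0,0,10.3],0],[-1,[0,0,10.3],0],[-1,[0,0,10.3],0]]' 15; python3 -m creep '[[-1,[0,0,0],0],[-1,[0,0,0],0]]'
```

```text
clock: 2.7
eef_pos: [453.2, 65.2, 57.5]
eef_rot: [3.142, 0.0, 2.29]
wrist_force: [-0.4, 0.5, -0.2]
finger_gap: 41.4
finger_force: 0.0
clock: 2.9
eef_pos: [453.1, 65.2, 57.5]
eef_rot: [-3.141, -0.0, 2.29]
wrist_force: [-0.4, -0.3, 0.7]
finger_gap: 38.3
finger_force: 15.0
```

```bash
python3 -c "
from h import *
go([533.7,311.6,172],41.2)"
```

```text
shift cm [ 13.23  22.29 -11.46] roll -0.0 (alt 36.0 ) j6 -0.66 j1 0.06 pos [453.1  65.2  57.5] gap 38.3 t 2.9
```

```bash
python3 -m creep '[[-1,[0,0,-2],0],[-1,[0,0,-5],0],[-1,[0,0,-8],0],[-1,[0,0,-11.5],0],[-1,[0,0,-11.5],0],[-1,[0,0,-11.5],0]]'; python3 -c "
from h import *
s=manip.camera('side'); st=manip.read_state(); p=st['eef_pos']
u=proj('side',p)[0]; print(u, proj('side',p+np.array([0,0,-57]))[0])
x,y=int(u[0]),int(u[1]); cv2.imwrite('pics/held1.png',cv2.resize(s[y-60:y+70,x-80:x+80],(640,520),interpolation=cv2.INTER_CUBIC)[:,:,::-1]); print(x-80,y-60)
go([533.7,311.6,172],41.2)"
```

```text
clock: 3.5
eef_pos: [453.1, 65.2, 172.4]
eef_rot: [3.141, 0.0, 2.29]
wrist_force: [-0.2, 0.2, -1.1]
finger_gap: 38.6
finger_force: 15.0
[226.87034438 196.52943337] [230.22953091 220.80210692]
146 136
shift cm [13.21 22.32 -0.05] roll -0.0 (alt 36.0 ) j6 -0.66 j1 0.06 pos [452.8  65.2 171.6] gap 38.0 t 3.5
```

View pics/held1.png

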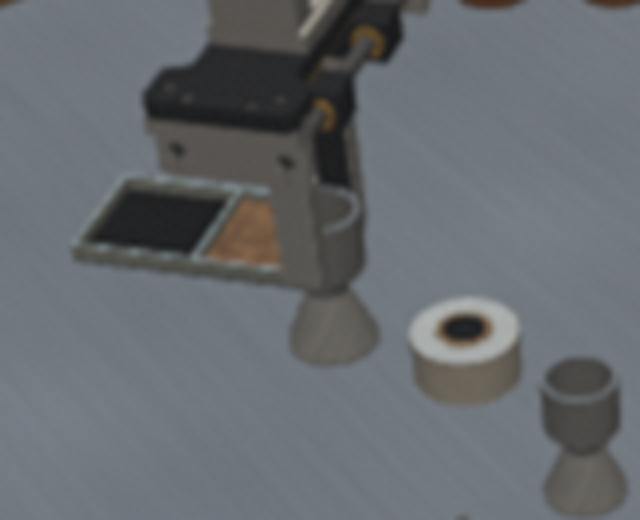

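The jigger hangs upright and centred in the gripper. Its foot is at (229,221), and (230,221) was expected.

```bash
python3 -m creep '[[-1,[2,3.4,0],0],[-1,[4,6.8,0],0],[-1,[6,10.2,0],0],[-1,[8,13.6,0],0],[-1,[10,17,0],0],[-1,[12,20.2,0],0],[-1,[13,22,0],0],[-1,[13.2,22.3,0],0],[-1,[13.2,22.3,0],0],[-1,[13.2,22.3,0],0]]'; python3 -c "
from h import *
go([533.7,311.6,63],41.2)"
```

```text
clock: 4.55
eef_pos: [533.7, 310.4, 171.7]
eef_rot: [-3.14, -0.0, 2.289]
wrist_force: [-0.0, -1.0, -0.6]
finger_gap: 38.2
finger_force: 15.0
shift cm [ 0.09  0.09 10.87] roll -0.01 (alt 35.99 ) j6 -0.25 j1 0.47 pos [533.7 310.4 171.7] gap 38.2 t 4.5
```

```bash
python3 -m creep '[[-1,[0,0.1,3],0],[-1,[0.1,0.1,6],0],[-1,[0.1,0.1,8.5],0],[-1,[0.1,0.1,9.8],0],[-1,[0.1,0.1,10.4],0],[-1,[0.1,0.1,10.8],0],[-1,[0.1,0.1,10.9],0],[-1,[0.1,0.1,10.9],0]]'; python3 -m creep '[[0.4,[0,0,0],0],[0.4,[0,0,0],0],[0.4,[0,0,0],0],[0.4,[0,0,0],0],[0.4,[0,0,-2],0],[0.4,[0,0,-5],0],[0.4,[0,0,-9],0],[1,[0,0,-11],0],[1,[0,0,-11],0]]'; python3 -c "
from h import *
go([552.5,12.9,165],-41.1)"
```

```text
clock: 5.35
eef_pos: [534.5, 313.0, 64.3]
eef_rot: [3.14, 0.0, 2.29]
wrist_force: [-0.6, -0.6, -1.2]
finger_gap: 37.6
finger_force: 15.0
clock: 6.25
eef_pos: [535.1, 313.4, 176.9]
eef_rot: [3.136, 0.001, 2.29]
wrist_force: [0.2, 0.2, 1.3]
finger_gap: 78.7
finger_force: 0.0
shift cm [-23.75 -18.49   1.12] roll 16.46 (alt -19.54 ) j6 -0.25 j1 0.47 pos [535.1 313.4 176.9] gap 78.7 t 6.2
```

```bash
python3 -m creep '[[1,[-2.4,-1.9,0.1],1.6],[1,[-4.8,-3.8,0.2],3.2],[1,[-7.2,-5.7,0.3],4.8],[1,[-9.6,-7.6,0.4],6.4],[1,[-12,-9.5,0.5],8],[1,[-14.4,-11.4,0.6],9.6],[1,[-16.8,-13.3,0.7],11.2],[1,[-19.2,-15.2,0.8],12.8],[1,[-21.6,-17,0.9],14.4],[1,[-23.7,-18.5,1],16],[1,[-23.75,-18.5,1.1],16.5],[1,[-23.75,-18.5,1.1],16.5]]'; python3 - <<'E'
from h import *
t=manip.camera('top'); r=circ('top',t,*proj('top',[534,312,80])[0],80,40); print(r)
cv2.imwrite('pics/t2.png',cv2.resize(t[220:350,70:200],(520,520))[:,:,::-1])
go([552.5,12.9,57],-41.1)
E
```

```text
clock: 7.45
eef_pos: [550.9, 11.7, 161.2]
eef_rot: [-3.14, 0.001, 0.848]
wrist_force: [-0.4, -0.2, 0.3]
finger_gap: 94.0
finger_force: 0.0
(array([133.3, 272.2], dtype=float32), array([532.9, 314. ,  80. ]), np.float64(40.2))
shift cm [ 0.16  0.09 10.45] roll -0.03 (alt 35.97 ) j6 0.68 j1 -0.04 pos [551.   12.3 161.5] gap 94.0 t 7.5
```

View pics/t2.png

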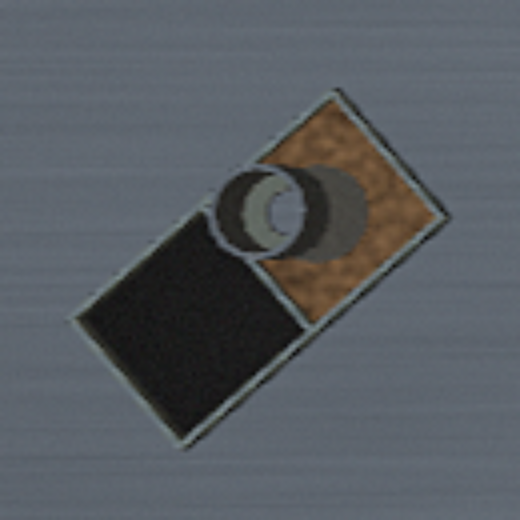

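Jigger 1 stands upright in tray2's cork bay, rim at about (133,272) and foot at about (150,272), within 3 mm of the middle. Next is the second jigger.

```bash
python3 -m creep '[[1,[0.1,0.1,3],0],[1,[0.1,0.1,6],0],[1,[0.1,0.1,9],0],[1,[0.1,0.1,10.4],0],[1,[0.1,0.1,10.4],0],[-1,[0.1,0.1,10.4],0],[-1,[0.1,0.1,10.4],0],[-1,[0.1,0.1,10.4],0],[-1,[0.1,0.1,10.4],0],[-1,[0.1,0.1,10.4],0],[-1,[0.1,0.1,10.4],0],[-1,[0.1,0.1,10.4],0]]' 15; python3 -m creep '[[-1,[0,0,0],0],[-1,[0,0,0],0],[-1,[0,0,-2],0],[-1,[0,0,-5],0],[-1,[0,0,-8],0],[-1,[0,0,-11.5],0],[-1,[0,0,-12],0],[-1,[0,0,-12],0]]'; python3 -c "
from h import *
go([438.8,-370.6,178],-41.1)"
```

```text
clock: 8.7
eef_pos: [552.8, 12.4, 58.5]
eef_rot: [3.141, -0.0, 0.85]
wrist_force: [0.1, -0.5, 0.2]
finger_gap: 41.4
finger_force: 0.2
clock: 9.5
eef_pos: [552.9, 12.4, 178.8]
eef_rot: [3.141, -0.001, 0.85]
wrist_force: [0.8, 0.4, -2.1]
finger_gap: 38.7
finger_force: 15.0
shift cm [-36.31  16.71   0.07] roll -0.04 (alt 35.96 ) j6 0.68 j1 -0.04 pos [552.9  12.4 178.8] gap 38.7 t 9.5
```

```bash
python3 -m creep '[[-1,[-3.6,1.7,0],0],[-1,[-7.2,3.4,0],0],[-1,[-10.8,5.1,0],0],[-1,[-14.4,6.8,0],0],[-1,[-18,8.4,0],0],[-1,[-21.6,10,0],0],[-1,[-25.2,11.7,0],0],[-1,[-28.8,13.3,0],0],[-1,[-32.4,15,0],0],[-1,[-35,16.2,0],0],[-1,[-36.3,16.7,0],0],[-1,[-36.3,16.7,0],0]]'; python3 -c "
from h import *
go([438.8,-370.6,64],-41.1)"
```

```text
clock: 10.7
eef_pos: [437.8, -371.0, 176.9]
eef_rot: [-3.139, -0.0, 0.848]
wrist_force: [0.3, 0.8, -0.7]
finger_gap: 39.2
finger_force: 15.0
shift cm [ 0.1   0.07 11.29] roll -0.06 (alt 35.94 ) j6 -0.04 j1 -0.77 pos [ 437.8 -371.   176.9] gap 39.2 t 10.7
```

```bash
python3 -m creep '[[-1,[0,0,3],0],[-1,[0,0,6],0],[-1,[0,0,8.5],0],[-1,[0,0,10],0],[-1,[0,0,10.8],0],[-1,[0,0,11.2],0],[-1,[0,0,11.4],0],[-1,[0,0,11.4],0],[-1,[0,0,11.4],0]]'; python3 -m creep '[[0.4,[0,0,0],0],[0.4,[0,0,0],0],[0.4,[0,0,0],0],[0.4,[0,0,0],0],[0.4,[0,0,-2],0],[0.4,[0,0,-5],0],[0.4,[0,0,-9],0],[1,[0,0,-11],0],[1,[0,0,-11],0]]'; python3 -c "
from h import *
go([672.4,-72.9,150],41.2)"
```

```text
clock: 11.6
eef_pos: [438.9, -370.8, 65.2]
eef_rot: [3.14, 0.0, 0.85]
wrist_force: [-1.5, -0.1, -1.1]
finger_gap: 38.6
finger_force: 15.0
clock: 12.5
eef_pos: [439.5, -371.3, 177.6]
eef_rot: [3.136, 0.0, 0.85]
wrist_force: [-0.2, 0.1, -0.7]
finger_gap: 78.2
finger_force: 0.0
shift cm [37.79 -2.21  2.75] roll -16.5 (alt 19.5 ) j6 -0.04 j1 -0.77 pos [ 439.5 -371.3  177.6] gap 78.2 t 12.5
```

```bash
python3 -m creep '[[1,[3.6,-0.2,0.2],-1.6],[1,[7.2,-0.4,0.5],-3.2],[1,[10.8,-0.6,0.8],-4.8],[1,[14.4,-0.8,1.1],-6.4],[1,[18,-1,1.4],-8],[1,[21.6,-1.2,1.7],-9.6],[1,[25.2,-1.4,2],-11.2],[1,[28.8,-1.6,2.3],-12.8],[1,[32.4,-1.9,2.5],-14.4],[1,[36,-2.1,2.7],-16],[1,[37.8,-2.2,2.75],-16.5],[1,[37.8,-2.2,2.75],-16.5]]'; python3 - <<'E'
from h import *
t=manip.camera('top'); r=circ('top',t,*proj('top',[438.8,-370.6,80])[0],80,40); print(r)
cv2.imwrite('pics/t3.png',cv2.resize(t[225:365,430:570],(560,560))[:,:,::-1])
go([672.4,-72.9,42],41.2)
E
```

```text
clock: 13.7
eef_pos: [671.9, -69.9, 144.9]
eef_rot: [-3.14, -0.002, 2.293]
wrist_force: [-0.1, -0.4, -0.9]
finger_gap: 94.0
finger_force: 0.0
(array([549.5, 323.3], dtype=float32), array([ 445.7, -366.1,   80. ]), np.float64(40.0))
shift cm [-2.100e-01 -1.000e-02  1.032e+01] roll 0.01 (alt -35.99 ) j6 -0.88 j1 -0.16 pos [671.3 -71.3 145.2] gap 94.1 t 13.8
```

View pics/t3.png

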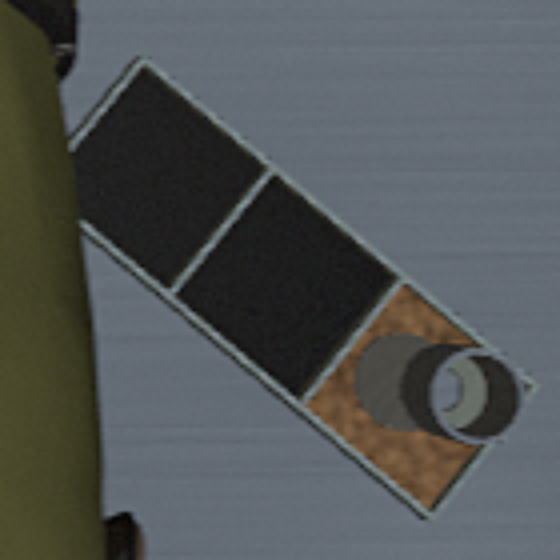

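```bash
python3 - <<'E'
from h import *
print('foot cast',cast('top',530.5,320.5,5), 'rim',cast('top',548.75,323.3,80))
for P in([438.8,-370.6],[445.7,-366.1]): print([np.round(proj(c,[*P,z])[0],1) for c in('top','side') for z in(5,80)])
s=manip.camera('side'); cv2.imwrite('pics/s3.png',cv2.resize(s[310:450,290:430],(560,560),interpolation=cv2.INTER_CUBIC)[:,:,::-1])
E
```

```text
foot cast [ 444.08963704 -366.46230634    5.        ] rim [ 445.76096549 -364.87805273   80.        ]
[array([532.9, 323.5]), array([552.4, 327.6]), array([364.6, 413.2]), array([366.1, 383.1])]
[array([530.3, 319.6]), array([549.5, 323.3]), array([366.2, 409. ]), array([367.8, 378.9])]
```

View pics/s3.png

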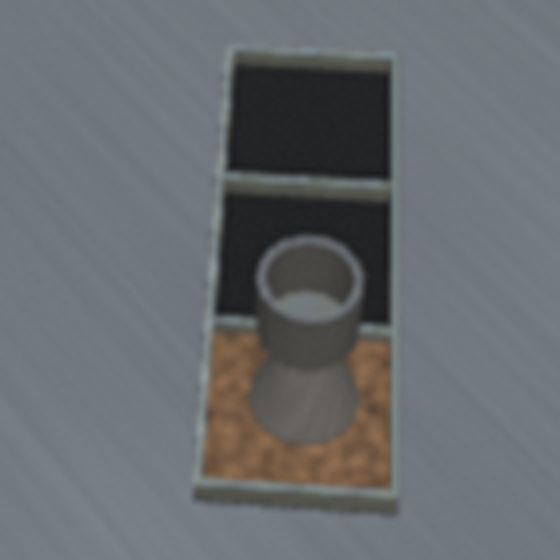

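Jigger 2 is upright in the cork bay, rim at side (367,380), but both views put it about 7 mm off centre toward the middle bay. There is time to recentre it before going on.

```bash
python3 -c "
from h import *
go([445,-366,165],-41.1)"
```

```text
shift cm [ -7.25 -36.36  -1.9 ] roll 16.45 (alt -19.55 ) j6 -0.88 j1 -0.16 pos [671.  -72.2 145.7] gap 94.2 t 13.8
```

```bash
python3 -m creep '[[1,[-0.7,-3.6,-1.5],1.6],[1,[-1.4,-7.2,-2],3.2],[1,[-2.1,-10.8,-2],4.8],[1,[-2.8,-14.4,-2],6.4],[1,[-3.6,-18,-2],8],[1,[-4.3,-21.6,-2],9.6],[1,[-5,-25.2,-2],11.2],[1,[-5.7,-28.8,-2],12.8],[1,[-6.4,-32.4,-2],14.4],[1,[-7.2,-36,-1.9],16],[1,[-7.25,-36.4,-1.9],16.45],[1,[-7.25,-36.4,-1.9],16.45]]'; python3 -m creep '[[1,[0,0,0],0],[1,[0,0,0],0]]';  python3 -c "
from h import *
go([445,-366,63],-41.1)"
```

```text
clock: 15.0
eef_pos: [443.6, -367.7, 165.8]
eef_rot: [-3.141, 0.0, 0.849]
wrist_force: [-0.1, 0.8, -1.1]
finger_gap: 94.1
finger_force: 0.0
clock: 15.2
eef_pos: [445.5, -365.9, 165.9]
eef_rot: [-3.142, -0.0, 0.856]
wrist_force: [0.2, 0.6, -0.6]
finger_gap: 94.2
finger_force: 0.0
shift cm [-0.04 -0.03 10.29] roll 0.02 (alt -35.98 ) j6 -0.04 j1 -0.75 pos [ 445.5 -365.9  165.9] gap 94.2 t 15.2
```

```bash
python3 -m creep '[[1,[0,0,3],0],[1,[0,0,6],0],[1,[0,0,9],0],[1,[0,0,10.3],0],[1,[0,0,10.3],0],[-1,[0,0,10.3],0],[-1,[0,0,10.3],0],[-1,[0,0,10.3],0],[-1,[0,0,10.3],0],[-1,[0,0,10.3],0],[-1,[0,0,10.3],0],[-1,[0,0,10.3],0]]' 15; python3 -m creep '[[-1,[0,0,0],0],[-1,[0,0,0],0],[-1,[0,0,-0.5],0],[-1,[0,0,-0.8],0],[-1,[-0.4,0,-0.8],0],[-1,[-0.7,-0.1,-0.8],0],[-1,[-0.75,-0.1,-0.8],0],[-1,[-0.75,-0.1,-0.8],0],[-1,[-0.75,-0.1,-0.4],0],[-1,[-0.75,-0.1,0],0],[-1,[-0.75,-0.1,0],0]]'; python3 -m creep '[[0.4,[0,0,0],0],[0.4,[0,0,0],0],[0.4,[0,0,0],0],[0.4,[0,0,0],0],[0.4,[0,0,-2],0],[0.4,[0,0,-5],0],[0.4,[0,0,-9],0],[1,[0,0,-11],0],[1,[0,0,-11],0]]'; python3 -c "
from h import *
go([672.4,-72.9,150],41.2)"
```

```text
clock: 16.4
eef_pos: [445.4, -366.4, 63.0]
eef_rot: [3.142, 0.0, 0.854]
wrist_force: [-1.2, -0.2, 0.3]
finger_gap: 41.4
finger_force: 0.0
clock: 17.5
eef_pos: [439.7, -371.2, 62.5]
eef_rot: [-3.141, -0.0, 0.854]
wrist_force: [-0.3, -0.1, -1.0]
finger_gap: 38.9
finger_force: 15.0
clock: 18.4
eef_pos: [440.6, -372.1, 176.1]
eef_rot: [3.136, 0.0, 0.854]
wrist_force: [-0.6, 0.7, 0.3]
finger_gap: 78.3
finger_force: 0.0
shift cm [37.79 -2.19  2.59] roll -16.45 (alt 19.55 ) j6 -0.05 j1 -0.76 pos [ 440.6 -372.1  176.1] gap 78.3 t 18.4
```

```bash
python3 -m creep '[[1,[3.6,-0.2,0.2],-1.6],[1,[7.2,-0.4,0.5],-3.2],[1,[10.8,-0.6,0.8],-4.8],[1,[14.4,-0.8,1.1],-6.4],[1,[18,-1,1.4],-8],[1,[21.6,-1.2,1.7],-9.6],[1,[25.2,-1.4,2],-11.2],[1,[28.8,-1.6,2.3],-12.8],[1,[32.4,-1.9,2.5],-14.4],[1,[36,-2.1,2.6],-16],[1,[37.8,-2.2,2.6],-16.45],[1,[37.8,-2.2,2.6],-16.45]]';python3 -m creep '[[1,[0,0,0],0],[1,[0,0,0],0]]'; python3 - <<'E'
from h import *
t=manip.camera('top'); r=circ('top',t,*proj('top',[438.8,-370.6,80])[0],80,40); print(r)
o=cv2.imread('pics/top0.png')[:,:,::-1].copy()
k=np.zeros((480,640),np.uint8);k[170:212,348:390]=(o[170:212,348:390].max(2)<50)
c=max(cv2.findContours(k,cv2.RETR_EXTERNAL,cv2.CHAIN_APPROX_NONE)[0],key=cv2.contourArea);c,r=cv2.minEnclosingCircle(c);print('jar',c,r,cast('top',*c,56),2*r/proj('top',cast('top',*c,56))[1])
go([672.4,-72.9,42],41.2)
E
```

```text
clock: 19.6
eef_pos: [671.8, -69.7, 145.0]
eef_rot: [-3.14, -0.002, 2.293]
wrist_force: [0.2, -0.1, -0.3]
finger_gap: 93.8
finger_force: 0.0
clock: 19.8
eef_pos: [670.8, -72.8, 146.5]
eef_rot: [-3.141, -0.001, 2.288]
wrist_force: [-0.3, -0.4, -0.6]
finger_gap: 93.9
finger_force: 0.0
(array([551.5, 326.5], dtype=float32), array([ 440.6, -369.2,   80. ]), np.float64(37.3))
jar (367.0, 191.0) 13.601571083068848 [670.13360423 -72.34069036  56.        ] 46.714468240396144
shift cm [-0.1   0.11 10.48] roll -0.02 (alt 35.98 ) j6 -0.88 j1 -0.16 pos [670.9 -72.9 146.8] gap 94.1 t 19.9
```

```bash
python3 -m creep '[[1,[0,0,3],0],[1,[0,0,6],0],[1,[0,0,9],0],[1,[0,0,10.4],0],[1,[0,0,10.4],0],[-1,[0,0,10.4],0],[-1,[0,0,10.4],0],[-1,[0,0,10.4],0],[-1,[0,0,10.4],0],[-1,[0,0,10.4],0],[-1,[0,0,10.4],0],[-1,[0,0,10.4],0]]' 20; python3 -m creep '[[-1,[0,0,0],0],[-1,[0,0,0],0],[-1,[0,0,-2],0],[-1,[0,0,-5],0],[-1,[0,0,-8],0],[-1,[0,0,-11.5],0],[-1,[0,0,-12],0],[-1,[0,0,-12],0]]'; python3 -c "
from h import *
go([483.9,368.4,163],41.2)"
```

```text
clock: 21.05
eef_pos: [671.4, -71.8, 43.0]
eef_rot: [3.142, 0.0, 2.29]
wrist_force: [-0.2, -0.4, 0.0]
finger_gap: 44.6
finger_force: 20.0
clock: 21.85
eef_pos: [671.7, -71.9, 163.7]
eef_rot: [3.141, 0.001, 2.29]
wrist_force: [0.2, 0.0, -1.5]
finger_gap: 44.5
finger_force: 20.0
shift cm [4.550e+01 1.487e+01 3.000e-02] roll -0.0 (alt 36.0 ) j6 -0.88 j1 -0.16 pos [671.7 -71.9 163.7] gap 44.5 t 21.9
```

```bash
python3 -m creep '[[-1,[3.8,1.2,0],0],[-1,[7.6,2.5,0],0],[-1,[11.4,3.7,0],0],[-1,[15.2,5,0],0],[-1,[19,6.2,0],0],[-1,[22.8,7.4,0],0],[-1,[26.6,8.7,0],0],[-1,[30.4,9.9,0],0],[-1,[34.2,11.2,0],0],[-1,[38,12.4,0],0],[-1,[42,13.7,0],0],[-1,[44.5,14.5,0],0]]'; python3 -m creep '[[-1,[1,0.3,0],0],[-1,[1,0.3,0],0],[-1,[1,0.3,0],0]]'; python3 -c "
from h import *
go([483.9,368.4,47],41.2)"
```

```text
clock: 23.05
eef_pos: [485.5, 360.4, 161.0]
eef_rot: [-3.139, -0.001, 2.291]
wrist_force: [0.4, -0.3, -1.0]
finger_gap: 44.6
finger_force: 20.0
clock: 23.35
eef_pos: [483.4, 367.0, 162.2]
eef_rot: [-3.14, 0.0, 2.289]
wrist_force: [-0.4, 0.0, -0.2]
finger_gap: 44.4
finger_force: 20.0
shift cm [ 0.07  0.15 11.52] roll -0.01 (alt 35.99 ) j6 -0.13 j1 0.59 pos [483.4 367.  162.2] gap 44.4 t 23.4
```

```bash
python3 -m creep '[[-1,[0,0.1,3],0],[-1,[0,0.1,6],0],[-1,[0,0.1,8.5],0],[-1,[0,0.1,10],0],[-1,[0,0.1,11],0],[-1,[0,0.1,11.5],0],[-1,[0,0.1,11.65],0],[-1,[0,0.1,11.65],0],[-1,[0,0.1,11.65],0]]'; python3 -m creep '[[0.5,[0,0,0],0],[0.5,[0,0,0],0],[0.5,[0,0,0],0],[0.5,[0,0,0],0],[0.5,[0,0,-2],0],[0.5,[0,0,-5],0],[0.5,[0,0,-9],0],[1,[0,0,-12],0],[1,[0,0,-12],0]]'; python3 -c "
from h import *
go([445.5,-60.7,165],-41.1)"
```

```text
clock: 24.25
eef_pos: [484.2, 368.9, 47.3]
eef_rot: [3.14, 0.0, 2.29]
wrist_force: [-0.1, -0.5, -0.2]
finger_gap: 44.9
finger_force: 20.0
clock: 25.15
eef_pos: [485.2, 369.6, 171.1]
eef_rot: [3.134, 0.001, 2.29]
wrist_force: [-0.0, 0.5, -0.3]
finger_gap: 83.1
finger_force: 0.0
shift cm [-29.76 -31.33   0.42] roll 16.46 (alt -19.54 ) j6 -0.13 j1 0.59 pos [485.2 369.6 171.1] gap 83.1 t 25.1
```

```bash
python3 -m creep '[[1,[-2.7,-2.8,0],1.5],[1,[-5.4,-5.7,0],3],[1,[-8.1,-8.5,0],4.5],[1,[-10.8,-11.4,0.1],6],[1,[-13.5,-14.2,0.1],7.5],[1,[-16.2,-17.1,0.2],9],[1,[-18.9,-19.9,0.2],10.5],[1,[-21.6,-22.8,0.3],12],[1,[-24.3,-25.6,0.3],13.5],[1,[-27,-28.5,0.4],15],[1,[-29.76,-31.3,0.4],16.46],[1,[-29.76,-31.3,0.4],16.46]]'; python3 -m creep '[[1,[0,0,0],0],[1,[0,0,0],0]]'; python3 - <<'E'
from h import *
t=manip.camera('top'); s=manip.camera('side')
print(circ('top',t,*proj('top',[484,368.4,59])[0],59,45),circ('top',t,*proj('top',[533,313,80])[0],80,40))
o=np.zeros((520,800,3),np.uint8);o[:520,:400]=cv2.resize(t[220:350,70:170],(400,520));o[:240,400:800]=cv2.resize(s[160:220,150:250],(400,240))
cv2.imwrite('pics/p4.png',o[:,:,::-1])
go([445.5,-60.7,36],-41.1)
E
```

```text
clock: 26.35
eef_pos: [443.7, -64.6, 161.8]
eef_rot: [-3.141, 0.001, 0.845]
wrist_force: [0.3, 0.4, 0.1]
finger_gap: 93.5
finger_force: 0.0
clock: 26.55
eef_pos: [444.3, -60.7, 162.1]
eef_rot: [-3.141, 0.0, 0.855]
wrist_force: [0.1, 0.1, -0.7]
finger_gap: 94.0
finger_force: 0.0
(array([108.8, 299.3], dtype=float32), array([488.3, 361.4,  59. ]), np.float64(47.9)) (array([133.3, 272. ], dtype=float32), array([533.2, 314. ,  80. ]), np.float64(40.2))
shift cm [ 0.06  0.1  12.63] roll 0.03 (alt -35.97 ) j6 0.5 j1 -0.22 pos [444.4 -60.5 162.3] gap 94.4 t 26.6
```

View pics/p4.png

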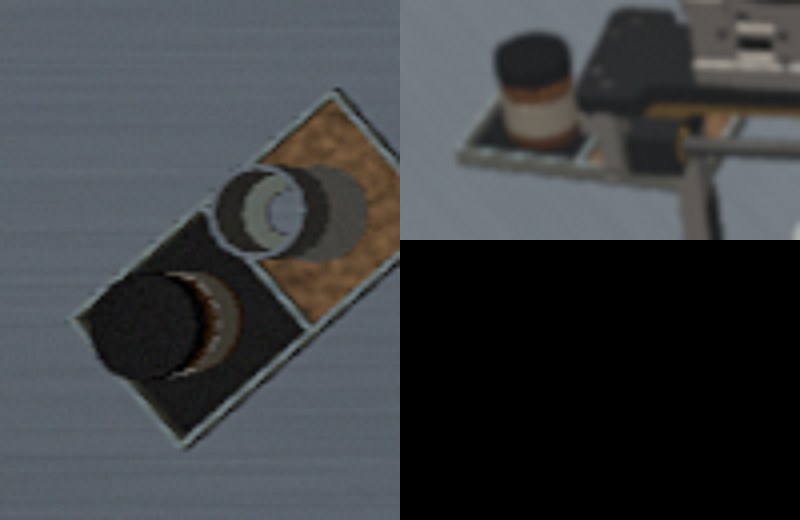

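Jar and jigger stand upright in tray2. By eye the jar lid is at about (106.6,301.4); the Hough fit was confused by the black floor, so I'll check it numerically. Next is the bottle.

```bash
python3 -c "
from h import *
print(cast('top',106.6,301.4,59))"; python3 -m creep '[[1,[0.1,0.1,3],0],[1,[0.1,0.1,6],0],[1,[0.1,0.1,9],0],[1,[0.1,0.1,12],0],[1,[0.1,0.1,12.6],0],[1,[0.1,0.1,12.6],0],[-1,[0.1,0.1,12.6],0],[-1,[0.1,0.1,12.6],0],[-1,[0.1,0.1,12.6],0],[-1,[0.1,0.1,12.6],0],[-1,[0.1,0.1,12.6],0],[-1,[0.1,0.1,12.6],0]]' 15; python3 -m creep '[[-1,[0,0,0],0],[-1,[0,0,0],0],[-1,[0,0,0],0],[-1,[0,0,-2],0],[-1,[0,0,-5],0],[-1,[0,0,-8],0],[-1,[0,0,-11],0],[-1,[0,0,-14],0],[-1,[0,0,-14.5],0],[-1,[0,0,-14.5],0]]'; python3 -c "
from h import *
go([487.8,-314.5,181],-41.1)"
```

```text
[484.86020279 365.02078371  59.        ]
clock: 27.85
eef_pos: [445.8, -61.4, 36.6]
eef_rot: [3.141, -0.0, 0.853]
wrist_force: [0.9, -0.3, 0.1]
finger_gap: 49.5
finger_force: 0.0
clock: 28.85
eef_pos: [445.8, -61.4, 181.4]
eef_rot: [3.141, -0.0, 0.853]
wrist_force: [0.7, 0.0, -2.3]
finger_gap: 40.2
finger_force: 15.0
shift cm [-16.32  19.8    0.05] roll -0.0 (alt 36.0 ) j6 0.5 j1 -0.22 pos [445.8 -61.4 181.4] gap 40.2 t 28.9
```

```bash
python3 -m creep '[[-1,[-2,2.5,0],0],[-1,[-4.5,5.5,0],0],[-1,[-7,8.5,0],0],[-1,[-9.5,11.5,0],0],[-1,[-12,14.5,0],0],[-1,[-14.5,17.5,0],0],[-1,[-16,19.3,0],0],[-1,[-16.3,19.8,0],0],[-1,[-16.3,19.8,0],0],[-1,[-16.3,19.8,0],0],[-1,[-16.3,19.8,0],0]]'; python3 -c "
from h import *
go([487.8,-314.5,40],-41.1)"
```

```text
clock: 29.95
eef_pos: [487.8, -313.2, 181.3]
eef_rot: [-3.141, -0.0, 0.855]
wrist_force: [-0.0, 0.3, -0.5]
finger_gap: 39.8
finger_force: 15.0
shift cm [-0.1   0.09 14.13] roll 0.01 (alt -35.99 ) j6 0.08 j1 -0.63 pos [ 487.8 -313.2  181.3] gap 39.8 t 29.9
```

```bash
python3 -m creep '[[-1,[-0.1,0.1,3],0],[-1,[-0.1,0.1,6],0],[-1,[-0.1,0.1,9],0],[-1,[-0.1,0.1,11.5],0],[-1,[-0.1,0.1,13],0],[-1,[-0.1,0.1,13.8],0],[-1,[-0.1,0.1,14.1],0],[-1,[-0.1,0.1,14.15],0],[-1,[-0.1,0.1,14.15],0]]'; python3 -m creep '[[0.4,[0,0,0],0],[0.4,[0,0,0],0],[0.4,[0,0,0],0],[0.4,[0,0,0],0],[0.4,[0,0,-2],0],[0.4,[0,0,-5],0],[0.4,[0,0,-9],0],[0.6,[0,0,-12.5],0],[0.6,[0,0,-14],0],[1,[0,0,-14],0]]'; python3 -c "
from h import *
go([679.7,74.4,150],-41.1)"
```

```text
clock: 30.85
eef_pos: [488.3, -316.0, 40.9]
eef_rot: [3.14, -0.0, 0.853]
wrist_force: [-0.9, 0.2, -0.8]
finger_gap: 39.8
finger_force: 15.0
clock: 31.85
eef_pos: [488.6, -316.3, 182.4]
eef_rot: [3.137, -0.0, 0.853]
wrist_force: [0.2, 0.5, 0.2]
finger_gap: 80.3
finger_force: 0.0
shift cm [ 42.   -11.29   3.2 ] roll -0.0 (alt 36.0 ) j6 0.08 j1 -0.64 pos [ 488.6 -316.3  182.4] gap 80.3 t 31.9
```

```bash
python3 -m creep '[[1,[3,-0.8,0],0],[1,[7,-1.9,0],0],[1,[11,-3,0],0],[1,[15,-4,0],0],[1,[19,-5.1,0],0],[1,[23,-6.2,0.2],0],[1,[27,-7.3,0.6],0],[1,[31,-8.3,1.2],0],[1,[35,-9.4,2],0],[1,[39,-10.5,2.8],0],[1,[41.9,-11.2,3.2],0],[1,[41.9,-11.2,3.2],0]]'; python3 -m creep '[[1,[0,0,0],0],[1,[0,0,0],0]]'; python3 - <<'E'
from h import *
t=manip.camera('top'); s=manip.camera('side')
o=np.zeros((600,800,3),np.uint8);o[:420,:420]=cv2.resize(t[225:365,430:570],(420,420));o[:510,420:800]=cv2.resize(s[290:460,300:427],(380,510))
cv2.imwrite('pics/p5.png',o[:,:,::-1])
print(cast('top',282.3,188.6,42)); go([678,74.3,32],-41.1)
E
```

```text
clock: 33.05
eef_pos: [678.8, 77.0, 144.7]
eef_rot: [-3.139, 0.002, 0.857]
wrist_force: [-0.5, -0.0, 0.3]
finger_gap: 94.2
finger_force: 0.0
clock: 33.25
eef_pos: [678.6, 72.6, 147.4]
eef_rot: [-3.141, 0.001, 0.852]
wrist_force: [0.1, -1.1, 0.5]
finger_gap: 94.0
finger_force: 0.0
[677.43230869  74.1232859   42.        ]
shift cm [ 0.09 -0.18 11.6 ] roll -0.02 (alt 35.98 ) j6 0.77 j1 0.05 pos [678.8  72.5 148. ] gap 94.3 t 33.4
```

View pics/p5.png

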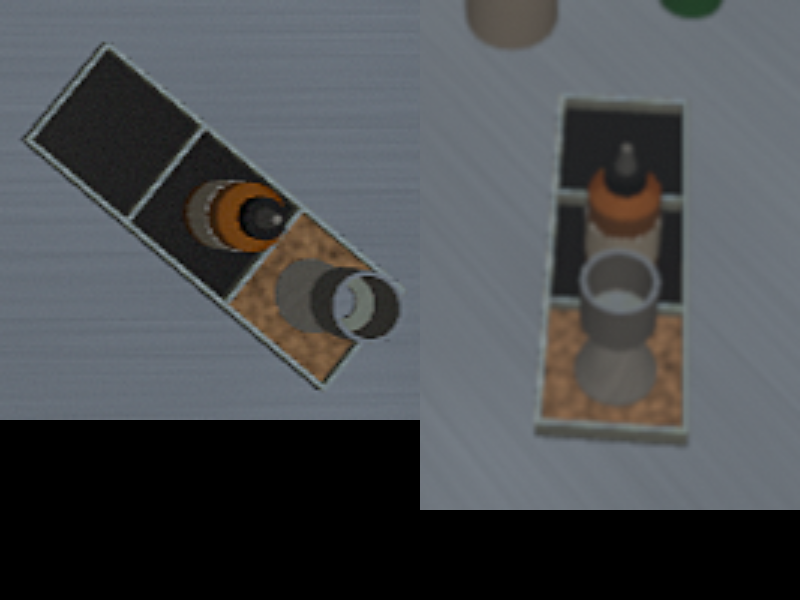

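The bottle stands upright in the middle bay (crop about 215,215) and the jigger is centred on the cork. Next is the tin.

```bash
python3 -m creep '[[1,[0,-0.1,3],0],[1,[0,-0.1,6],0],[1,[0,-0.1,9],0],[1,[0,-0.1,11],0],[1,[0,-0.1,11.6],0],[1,[0,-0.1,11.6],0],[-1,[0,-0.1,11.6],0],[-1,[0,-0.1,11.6],0],[-1,[0,-0.1,11.6],0],[-1,[0,-0.1,11.6],0],[-1,[0,-0.1,11.6],0],[-1,[0,-0.1,11.6],0]]' 20; python3 -m creep '[[-1,[0,0,0],0],[-1,[0,0,0],0],[-1,[0,0,-2],0],[-1,[0,0,-5],0],[-1,[0,0,-8],0],[-1,[0,0,-11],0],[-1,[0,0,-14],0],[-1,[0,0,-14.5],0],[-1,[0,0,-14.5],0]]'; python3 -c "
from h import *
go([536.8,-257.4,176],-41.1)"
```

```text
clock: 34.55
eef_pos: [678.3, 74.3, 32.1]
eef_rot: [3.141, -0.0, 0.853]
wrist_force: [0.0, -0.1, 0.1]
finger_gap: 52.6
finger_force: 20.0
clock: 35.45
eef_pos: [678.3, 74.3, 176.9]
eef_rot: [3.141, -0.0, 0.853]
wrist_force: [-0.1, -0.0, -1.5]
finger_gap: 52.5
finger_force: 20.0
shift cm [-34.29  11.15   0.08] roll -0.0 (alt 36.0 ) j6 0.77 j1 0.06 pos [678.3  74.3 176.9] gap 52.5 t 35.5
```

```bash
python3 -m creep '[[-1,[-3.5,1.1,0],0],[-1,[-7,2.3,0],0],[-1,[-10.5,3.4,0],0],[-1,[-14,4.5,0],0],[-1,[-17.5,5.7,0],0],[-1,[-21,6.8,0],0],[-1,[-24.5,8,0],0],[-1,[-28,9.1,0],0],[-1,[-31.5,10.2,0],0],[-1,[-34,11,0],0],[-1,[-34.3,11.15,0],0],[-1,[-34.3,11.15,0],0]]'; python3 -m creep '[[-1,[0,0,0],0],[-1,[0,0,0],0]]'; python3 -c "
from h import *
go([536.8,-257.4,35.5],-41.1)"
```

```text
clock: 36.65
eef_pos: [536.1, -257.5, 175.2]
eef_rot: [-3.139, 0.0, 0.852]
wrist_force: [0.5, -0.4, -1.2]
finger_gap: 52.3
finger_force: 20.0
clock: 36.85
eef_pos: [537.1, -256.4, 176.4]
eef_rot: [-3.141, 0.0, 0.855]
wrist_force: [0.3, -0.7, -1.1]
finger_gap: 52.3
finger_force: 20.0
shift cm [-0.09  0.06 14.09] roll 0.01 (alt -35.99 ) j6 0.21 j1 -0.51 pos [ 537.1 -256.4  176.4] gap 52.3 t 36.9
```

```bash
python3 -m creep '[[-1,[-0.1,0,3],0],[-1,[-0.1,0,6],0],[-1,[-0.1,0,9],0],[-1,[-0.1,0,11.5],0],[-1,[-0.1,0,13],0],[-1,[-0.1,0,13.8],0],[-1,[-0.1,0,14.1],0],[-1,[-0.1,0,14.15],0],[-1,[-0.1,0,14.15],0]]'; python3 -m creep '[[0.5,[0,0,0],0],[0.5,[0,0,0],0],[0.5,[0,0,0],0],[0.5,[0,0,0],0],[0.5,[0,0,-2],0],[0.5,[0,0,-5],0],[0.5,[0,0,-9],0],[0.6,[0,0,-12.5],0],[0.6,[0,0,-14],0],[1,[0,0,-14],0]]'; python3 -c "
from h import *
go([420,0,260],-41.1)"
```

```text
clock: 37.75
eef_pos: [536.5, -258.4, 36.4]
eef_rot: [3.14, -0.0, 0.853]
wrist_force: [0.6, 0.7, -1.1]
finger_gap: 52.5
finger_force: 20.0
clock: 38.75
eef_pos: [536.8, -258.6, 177.9]
eef_rot: [3.137, -0.001, 0.853]
wrist_force: [0.2, 0.1, -0.7]
finger_gap: 80.2
finger_force: 0.0
shift cm [ 11.82 -25.77  -8.31] roll -0.0 (alt 36.0 ) j6 0.21 j1 -0.51 pos [ 536.8 -258.6  177.9] gap 80.2 t 38.8
```

```bash
python3 -m creep '[[1,[1,-2.4,-2],0],[1,[2,-4.8,-4],0],[1,[3.3,-7.5,-6],0],[1,[5,-11,-8],0],[1,[7,-15,-8.3],0],[1,[8.8,-19,-8.3],0],[1,[10.6,-23,-8.3],0],[1,[11.8,-25.8,-8.3],0],[1,[11.8,-25.8,-8.3],0],[1,[11.8,-25.8,-8.3],0]]'; python3 - <<'E'
from h import *
t=manip.camera('top'); s=manip.camera('side')
for n,P,d in(('tin',[536.8,-257.4,45],53),('roll',[559.6,137.5,30],60),('jigA',[438.8,-370.6,80],40),('jigB',[533.7,311.6,80],40)): print(n,circ('top',t,*proj('top',P)[0],P[2],d))
o=np.zeros((600,800,3),np.uint8);o[:360]=cv2.resize(t[120:372],(800,315))[0:1] if 0 else 0
o[:315]=cv2.resize(t[120:372],(800,315));o[320:600,:280]=cv2.resize(s[310:450,290:430],(280,280));o[320:600,290:730]=cv2.resize(s[160:320,150:400],(440,280))
cv2.imwrite('pics/p6.png',o[:,:,::-1])
E
```

```text
clock: 39.75
eef_pos: [419.1, 0.5, 257.7]
eef_rot: [-3.141, 0.001, 0.855]
wrist_force: [0.3, -0.5, -0.6]
finger_gap: 93.6
finger_force: 0.0
tin (array([475., 268.], dtype=float32), array([ 537.4, -257.6,   45. ]), np.float64(52.4))
roll (array([246.5, 256.3], dtype=float32), array([560.2, 137.2,  30. ]), np.float64(59.2))
jigA (array([551.5, 326.7], dtype=float32), array([ 440.3, -369.1,   80. ]), np.float64(36.9))
jigB (array([133.2, 272.2], dtype=float32), array([532.9, 314.3,  80. ]), np.float64(40.0))
```

View pics/p6.png

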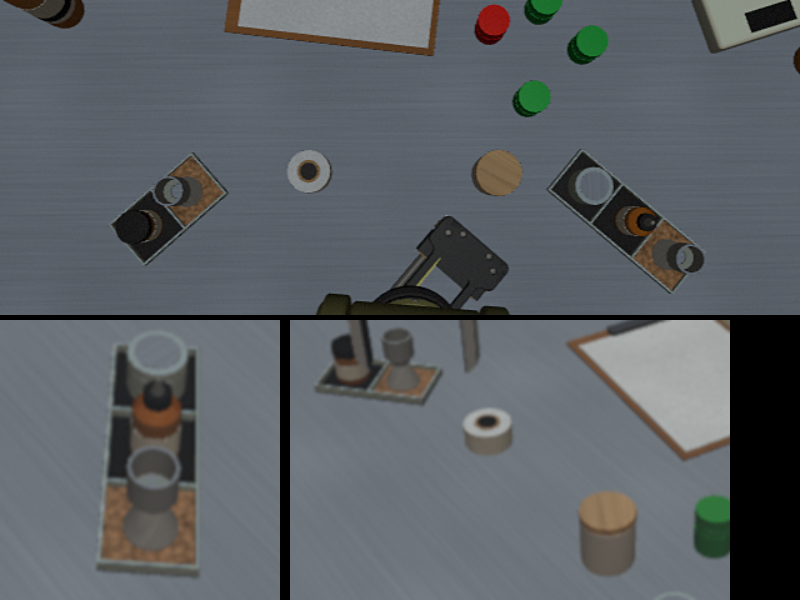

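The final views show all five items upright and centred in their bays: tin (475,268), jiggers (551,327) and (133,272). The candle and roll have not moved, and the arm is clear.

```bash
python3 -c "
from cell import manip
print(manip.sign_off())"
```

```text
the job is handed in; nothing more can be done
None
```

Both kits are made up as asked and the job is handed in at about 40 s: jiggers went in first, one per cork bay (the tray3 one re-centred before I went on), then jar, bottle and tin, with the candle and label roll left in place.

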